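# Gauge a brass shaft in the bench micrometer with its ratchet

### The arm

A 7-joint arm with a two-finger parallel gripper is mounted at the origin on a cart in front of the work surface, level with it; the furniture and walls round the work are solid. World frame = base frame: x ahead of the robot, y to its left, z up, the work surface at z = 0. Lengths are in m, angles in rad, forces in N, time in s.
With the tool pointing down it reaches from about 0.4 to 0.925 m from the base axis. Payload 5.6 kg.
Tool frame: the origin (TCP) lies on the centre line of the jaws, within the pads' length; the fingertips stand 22 mm ahead of it and the grasp point (between the pads) lies 3 mm ahead of it; z points along the fingers, y is the line along which they close (so a half turn about z gives the same grasp; the last joint's range is limited). The gripper opens to 85 mm and grips with 20 to 120 N. Pads are 22 mm wide; open, the fingers measure 114 mm over their backs; the gripper's body (76 mm by 85 mm) begins 54 mm behind the grasp point. The pads swing forward as they close: fully open they stand 13 mm farther back than shut.
Start: joints at [1.284, 0.468, -0.012, 1.603, 0.006, 1.071, -0.056], TCP at [0.157, -0.631, 0.253] pointing down, gripper open.
Joint ranges: [-2.53, 2.53], [-0.31, 2.02], [-1.57, 1.55], [0.28, 2.44], [-1.29, 4.43], [0.15, 1.84], [-2.92, 2.92]. Speed limits (rad/s): [2.57, 2.57, 3.14, 3.14, 3.14, 3.14, 3.14].

### API

Orientations are given as a unit quaternion [x, y, z, w].
In Python, from cell import arm gives the robot as it stands.
- The arm moves only by the shell command python3 -m pendant 'ROWS' [FORCE]. ROWS is JSON, a list of rows, each a list of 7 numbers: the turn, a rotation vector about the tool's x, y, z scaled (see below), then the shift along the tool's x, y, z scaled (see below), then the opening, from 0 (shut) to 1 (fully open). In form: [[rx, ry, rz, tx, ty, tz, hand], ...]. A call has 1 to 5 rows; each row is the pose to reach, as a shift and turn from the pose commanded when the call began, along the tool's axes at that moment, turning the shorter way round; what a row does not reach only later rows make up. The controller multiplies each number of a shift by 150 mm and each number of a turn by 180 degrees. A row lasts 1/8 s, in which the tool goes at most 62.5 mm and 10.7 degrees, less where a joint would pass 70% of its speed; a pose out of reach is approached as far as the arm can. A call with a number of a shift or a turn outside -1 to 1 is refused whole. A call with a gripper value outside its range is refused whole. The fingers move at their own pace and stop on an object; FORCE is the grip in N (left out, the last holds). Time passes only in rows, so rows that repeat a pose let the fingers close. It gives the time, the measured TCP pose, the force, the opening and the grip force at its end, in the units of the state.
- arm.read_state(): the state, without advancing time (a new reading comes with each control period).
- arm.read_camera(name): name is "side" or "top"; returns the picture (400x640x3 uint8, blue, green, red); there is no depth.
- arm.camera_info(name): a dict with "camera_matrix" (3x3 intrinsics, pixels), "rvec" (rotation vector, rad) and "tvec" (3), from world to camera coordinates, as OpenCV has them. Camera axes: x right, y down, z forward; pixel columns grow to the right and rows downward; lengths in m; the calibration is good to about 2 mm. A picture is of the moment at which its call begins. camera_info takes no time and is no camera call.
- arm.job_done(): hands the job in; it is judged then, once.
The state is a dict: "time_s": time; "qpos": joint angles; "qd": joint speeds; "effort": joint torques, N m; "eef_pos": TCP position; "eef_rot": TCP orientation; "force": force on the tool from outside, world axes, zero at the start; "wrist_torque": the same for the moment, N m; "grip_width": opening from 0.0 (shut) to 1.0 (fully open); "finger_force": force on a finger pad.
Only numpy, scipy, OpenCV 4.12 (cv2) and the standard library are available. Lean on these libraries where they do the work, as an engineer would, in place of code of your own. Each camera call takes 0.05 s, during which the arm holds its last target. There are 200 camera calls.

### The job

Measure the brass shaft: take it from the white rack, lay it in both V rests of the bench micrometer, slide it gently home against the end stop and let go of it. Then close the spindle on it by turning the small ratchet cap at the very top clockwise, following it down with a light hand as it feeds, until the ratchet slips on the clamped shaft; stop before it has slipped a quarter turn, and let go. Leave the shaft clamped, never force the spindle, and do not disturb the steel shaft or the other loose things around.

Things in the scene. Friction and masses are not known exactly. Their poses are not given: they have to be found in the camera images.
- brass_shaft: the yellow brass shaft to be measured: plain round bar, 10 mm diameter, 110 mm long, about 70 g, both ends alike; origin at its middle on its axis, y axis along the bar. It starts in one of the two notches of the white rack, its axis 42 mm above the bench
- steel_shaft: the silvery steel shaft, same size and axes, in the other notch of the rack, 50 mm beside the brass one; to be left there
- rack: white plastic rack, fixed, 104 mm long in x; origin on the bench under the middle between its two notches, which lie at x = -25 and +25 mm and run along y. Two cheeks 10 mm thick at y = -10 and +34 mm, tops 42 mm high, carry the shafts; each shaft's middle is at y = 0 within 2 mm, so that beyond y = -15 mm some 40 mm of it overhang freely
- micrometer: grey bench micrometer, fixed; origin on the bench under the vertical spindle axis, x towards its column (away from the robot), y along the V rests. Base plate 17 mm high from x = -36 to +88, y = -68 to +44 mm; column and overarm (up to 104 mm high, readout to 125) stand behind the spindle. A shaft can come in under the spindle only endwise, from the -y side
- anvil (a point): apex of the dark steel 90 degree V anvil right under the spindle, 51 mm high, at x = y = 0 of the micrometer; the V runs along y from -12 to +10 mm, its mouth is 18 mm wide, its lips 60 mm high
- outboard_rest (a point): apex of the second V rest, same shape and height, in line with the anvil; at y = -53 mm of the micrometer, 10 mm long
- end_stop: steel stop screw, 8 mm thick, on a bracket of the micrometer: its flat nose stands at y = +15 mm in the micrometer's frame, in line with a shaft lying in the V rests, and faces -y; same origin and axes as the micrometer
- seat (a point): the place of the shaft's middle when it lies in both V rests against the stop: x = 0, y = -40 mm, z = 58.1 mm in the micrometer's frame; axes as the micrometer's. The shaft then reaches from y = +15 to -95 mm, so that its last 37 mm overhang the outboard rest
- cap_top (a point): centre of the top face of the dark knurled ratchet cap, on the spindle axis; it moves down with the spindle (182 mm high when the spindle is fully up). The cap is 18 mm in diameter and 30 mm tall; 2 mm below it comes the wider silver thimble (26 mm in diameter, 32 mm tall), which turns the screw directly and has no slip
- spindle_head: the moving head (spindle, thimble, cap); origin and axes those of the micrometer when fully up. The steel spindle, 8 mm in diameter, points down over the anvil; its flat face is 9 mm above a seated shaft when fully up, 6 to 9 mm at the start. Cap, thimble and spindle descend together 10 mm per clockwise turn seen from above (1.59 mm per rad); the screw stays where it is left
- thimble: the wide silver thimble; origin and axes those of the micrometer when fully up and its red zero line (on its shoulder) points to the micrometer's +x; its x axis always points along that line. It turns the screw directly, without slip
- cap_mark (a point): outer end of the white line on the top of the cap, 7.5 mm from the axis; it starts exactly over the thimble's red zero line (+x of the thimble) and leaves it clockwise, seen from above, as the ratchet slips. Up to 0.08 N m (running free: 0.06) the cap carries the thimble along, then it slips, which clamps the shaft with 12 to 13 N. A hand holding the cap up takes as much off and can make it slip too early; pressing down adds as much
- glass_stopper: small clear glass stopper, 24 mm wide, 27 mm tall, standing loose on the bench to the left; to be left alone
- sensor_board: green sensor board 30x65x13 mm lying loose behind the micrometer; to be left alone
- hex_key: black hex key 24x82x5 mm lying loose behind the micrometer; to be left alone

How it is judged:
By the outcome, as a careful person would: the job done as asked, in the order asked, and still so for the second after the job is handed in, with the robot touching nothing.
It also fails if it takes over 72 s, if anything falls off the work surface, if the arm or the gripper's body presses on something with over 40 N, if the wrist force passes 120 N, or if a joint passes its speed limit or range.

## Working session

There is one attempt and no reset: what is moved stays moved. The work goes in short steps, Python scripts to look and compute and a shell command to move; the robot and the scene stay as the last step left them, time stands still between calls to the robot, and variables do not carry over. Pictures are saved under pics/ and viewed, at most 10 in all, crops included, and the job is handed in when it is done.

```bash
ls; mkdir -p pics
python3 - <<'E'
from cell import arm
import cv2,numpy as np
for n in("side","top"):
    im=arm.read_camera(n); cv2.imwrite(f"pics/{n}0.png",im)
    i=arm.camera_info(n); R=cv2.Rodrigues(np.array(i["rvec"],float))[0]
    print(n,np.array(i["camera_matrix"]).tolist(),"C",(-R.T@np.array(i["tvec"]).ravel()).round(3),"z",R[2].round(3),"x",R[0].round(3))
s=arm.read_state();print({k:np.round(v,3).tolist() for k,v in s.items()})
E
```

```text
pics
side [[474.66357348989385, 0.0, 324.26391188466374], [0.0, 474.66357348989385, 209.42914341195896], [0.0, 0.0, 1.0]] C [ 0.539 -0.976  0.813] z [ 0.009  0.79  -0.614] x [ 0.999 -0.029 -0.022]
top [[504.1054999958345, 0.0, 318.2514292369044], [0.0, 504.1054999958345, 196.89121825556444], [0.0, 0.0, 1.0]] C [ 0.334 -0.095  1.044] z [ 0.219 -0.013 -0.976] x [-0.081 -0.997 -0.005]
{'time_s': 0.1, 'qpos': [1.284, 0.468, -0.012, 1.604, 0.006, 1.071, -0.056], 'qd': [-0.001, -0.003, -0.001, -0.004, -0.002, 0.0, 0.002], 'effort': [0.001, -53.353, 0.022, -25.197, 0.011, 0.004, 0.0], 'eef_pos': [0.157, -0.63, 0.252], 'eef_rot': [0.993, 0.122, -0.0, -0.001], 'force': [-0.122, 0.184, -0.658], 'wrist_torque': [0.004, 0.006, 0.014], 'finger_force': 0.0, 'grip_width': 1.0}
```

View pics/side0.png

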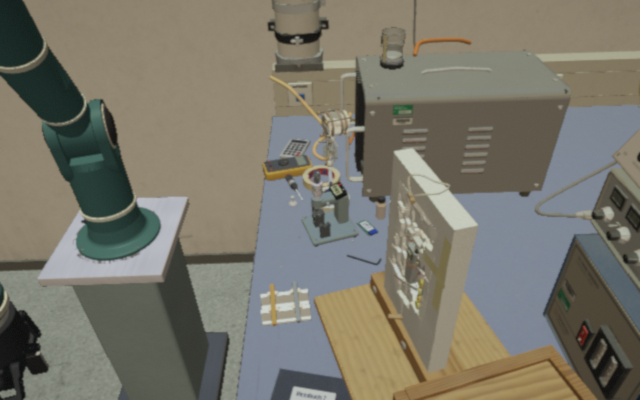

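View pics/top0.png

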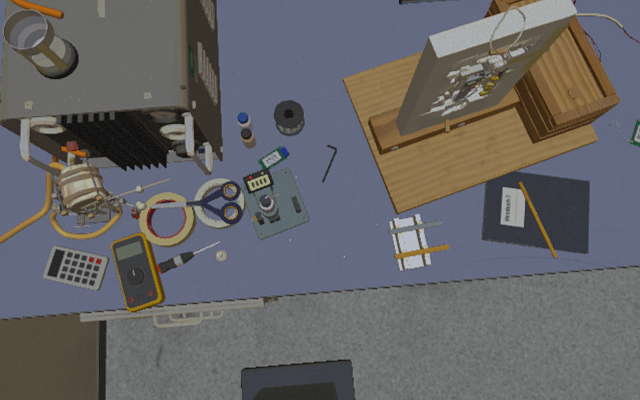

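```bash
cat > h.py <<'E'
import cv2,numpy as np
from cell import arm
def cam(n):
    i=arm.camera_info(n); R=cv2.Rodrigues(np.array(i["rvec"],float))[0]
    return np.array(i["camera_matrix"]),R,np.array(i["tvec"],float).ravel()
def ray(n,p):
    K,R,t=cam(n); d=R.T@np.linalg.solve(K,[p[0],p[1],1]); return -R.T@t,d/np.linalg.norm(d)
def onz(n,p,z):
    c,d=ray(n,p); return c+d*(z-c[2])/d[2]
def proj(n,P):
    K,R,t=cam(n); q=K@(R@np.array(P,float)+t); return q[:2]/q[2]
def tri(pt,ps):
    c1,d1=ray("top",pt);c2,d2=ray("side",ps)
    a,b=np.linalg.lstsq(np.c_[d1,-d2],c2-c1,rcond=None)[0]
    return (c1+a*d1+c2+b*d2)/2,np.linalg.norm(c1+a*d1-c2-b*d2)
E
python3 - <<'E'
import cv2,numpy as np
t=cv2.imread("pics/top0.png");s=cv2.imread("pics/side0.png")
a=cv2.resize(t[140:280,230:310],None,fx=4.2,fy=4.2,interpolation=2)
b=cv2.resize(t[205:280,380:460],None,fx=4.2,fy=4.2,interpolation=2)
c=cv2.resize(s[170:250,290:390],None,fx=4.2,fy=4.2,interpolation=2)
d=cv2.resize(s[275:335,255:325],None,fx=4.2,fy=4.2,interpolation=2)
o=np.zeros((600,800,3),np.uint8)
o[:588,:336]=a; o[:336,340:760]=c; o[340:592,340:634]=d
cv2.imwrite("pics/crop1.png",o)
cv2.imwrite("pics/crop2.png",cv2.resize(t[205:280,380:460],None,fx=8,fy=8,interpolation=2))
E
```

```text
(no output)
```

View pics/crop1.png

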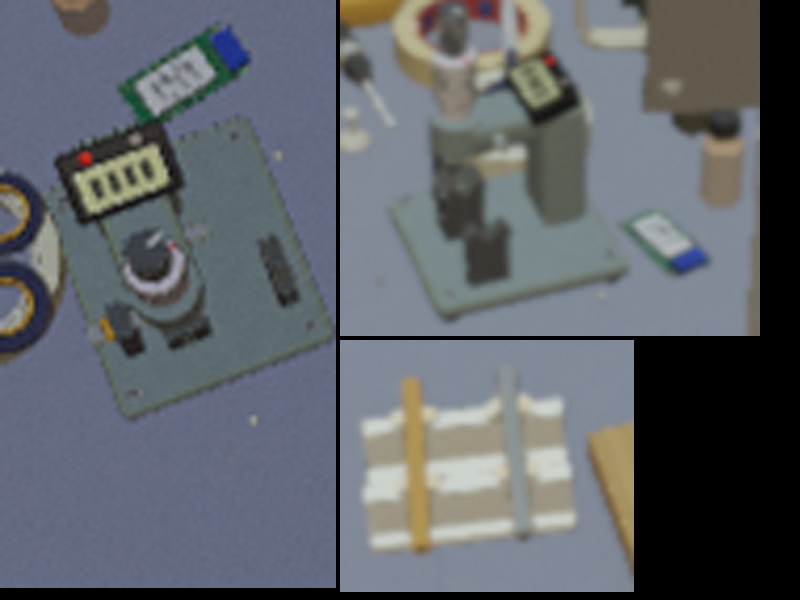

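View pics/crop2.png

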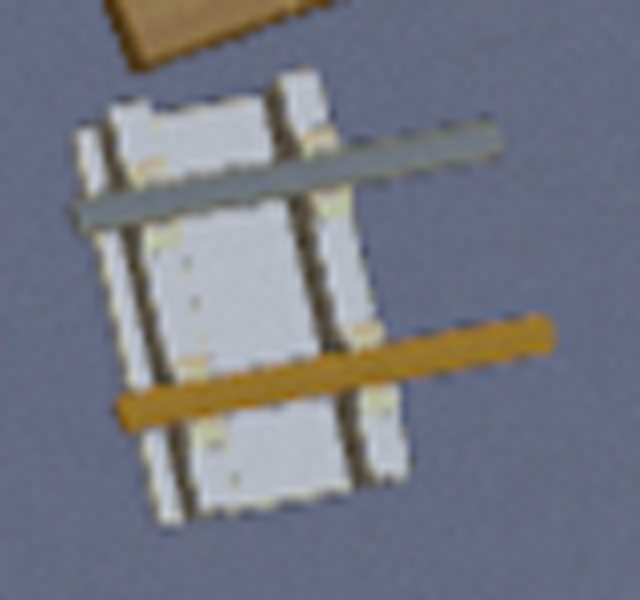

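```bash
cat >> h.py <<'E'
def brass(n,im=None,roi=None):
    im=arm.read_camera(n) if im is None else im
    h=cv2.cvtColor(im,cv2.COLOR_BGR2HSV); m=cv2.inRange(h,(10,140,70),(28,255,255))
    if roi: k=np.zeros_like(m);k[roi[1]:roi[3],roi[0]:roi[2]]=1;m*=k
    c=max(cv2.findContours(m,0,2)[0],key=cv2.contourArea); (cx,cy),(w,l),a=cv2.minAreaRect(c)
    b=cv2.boxPoints(((cx,cy),(w,l),a)); b=b[np.argsort(b[:,0 if n=="top" else 1])]
    # ends along long axis
    e=np.array([(b[0]+b[1])/2,(b[2]+b[3])/2]); return e,(w,l)
E
python3 - <<'E'
from h import *
t=cv2.imread("pics/top0.png");s=cv2.imread("pics/side0.png")
et,w=brass("top",t,(380,205,460,280)); es,w2=brass("side",s,(262,275,288,330))
print(et,w,es,w2)
a,b=onz("top",et[0],.042),onz("top",et[1],.042)
print("top ends",a.round(4),b.round(4),np.linalg.norm(a-b))
a2,b2=onz("side",es[0],.042),onz("side",es[1],.042)
print("side ends",a2.round(4),b2.round(4),np.linalg.norm(a2-b2))
d=a-b;print("yaw of +y axis",np.degrees(np.arctan2(d[1],d[0])),"side",np.degrees(np.arctan2(*(a2-b2)[[1,0]])))
f=lambda x,y:onz("top",(230+x/4.2,140+y/4.2),.017)
A,B,C,D=f(245,118),f(333,337),f(130,415),f(50,192)
g=lambda x,y:onz("side",(290+x/4.2,170+y/4.2),.017)
# side crop plate corners: left(50,205)=(-36,+44)? front (107,318)=(-36,-68); right (285,270)=(88,-68)
S=[g(287,268),g(107,312),g(52,205)]
L=np.array([[88,-68],[-36,-68],[-36,44]])/1e3
for P in([A,B,C],S):
    P=np.array(P)[:,:2]; l=L-L.mean(0);q=P-P.mean(0)
    th=np.arctan2((l[:,0]*q[:,1]-l[:,1]*q[:,0]).sum(),(l*q).sum());R=np.array([[np.cos(th),-np.sin(th)],[np.sin(th),np.cos(th)]])
    print("mic",(P.mean(0)-R@L.mean(0)).round(4),"yaw",np.degrees(th),"res",(q-l@R.T).round(4).tolist())
E
```

```text
Traceback (most recent call last):
  File "h.py", line 20, in brass
    c=max(cv2.findContours(m,0,2)[0],key=cv2.contourArea); (cx,cy),(w,l),a=cv2.minAreaRect(c)
ValueError: max() iterable argument is empty
```

Run:
```python
import cv2
t=cv2.imread("pics/top0.png");s=cv2.imread("pics/side0.png")
for im,p in((t,(422,252)),(t,(440,249)),(s,(273,305)),(s,(275,320)),(t,(417,215)),(s,(282,302))):
  print(p,cv2.cvtColor(im,cv2.COLOR_BGR2HSV)[p[1]-1:p[1]+2,p[0]].tolist())
```

```text
(422, 252) [[21, 173, 146], [20, 179, 147], [19, 177, 134]]
(440, 249) [[20, 177, 147], [21, 193, 148], [17, 109, 119]]
(273, 305) [[22, 129, 172], [22, 127, 173], [21, 128, 174]]
(275, 320) [[21, 119, 169], [21, 107, 172], [21, 106, 174]]
(417, 215) [[116, 12, 175], [111, 20, 201], [109, 21, 198]]
(282, 302) [[23, 39, 156], [24, 30, 164], [33, 14, 185]]
```

```bash
sed -i 's/(10,140,70)/(10,85,70)/' h.py
python3 - <<'E'
from h import *
t=cv2.imread("pics/top0.png");s=cv2.imread("pics/side0.png")
et,w=brass("top",t,(380,205,460,280)); es,w2=brass("side",s,(262,275,288,330))
print(et,w,es,w2)
a,b=onz("top",et[0],.042),onz("top",et[1],.042)
print("top ends",a.round(4),b.round(4),np.linalg.norm(a-b))
a2,b2=onz("side",es[0],.042),onz("side",es[1],.042)
print("side ends",a2.round(4),b2.round(4),np.linalg.norm(a2-b2))
d=a-b;print("yaw of +y axis",np.degrees(np.arctan2(d[1],d[0])),"side",np.degrees(np.arctan2(*(a2-b2)[[1,0]])))
f=lambda x,y:onz("top",(230+x/4.2,140+y/4.2),.017)
g=lambda x,y:onz("side",(290+x/4.2,170+y/4.2),.017)
L=np.array([[88,-68],[-36,-68],[-36,44]])/1e3
for P in([f(245,118),f(333,337),f(130,415)],[g(287,268),g(107,312),g(52,205)]):
    P=np.array(P)[:,:2]; l=L-L.mean(0);q=P-P.mean(0)
    th=np.arctan2((l[:,0]*q[:,1]-l[:,1]*q[:,0]).sum(),(l*q).sum());R=np.array([[np.cos(th),-np.sin(th)],[np.sin(th),np.cos(th)]])
    print("mic",(P.mean(0)-R@L.mean(0)).round(4),"yaw",np.degrees(th),"res",(q-l@R.T).round(4).tolist())
E
```

```text
[[394.71118 256.48364]
 [448.24512 246.28668]] (5.3326945304870605, 54.49639892578125) [[271.01718 283.99884]
 [273.78165 324.08405]] (40.180419921875, 4.575338363647461)
top ends [ 0.4253 -0.2503  0.042 ] [ 0.4368 -0.3588  0.042 ] 0.10910527816299968
side ends [ 0.4246 -0.2461  0.042 ] [ 0.4368 -0.3568  0.042 ] 0.11143433815314138
yaw of +y axis 96.02546131747059 side 96.29987025817921
mic [ 0.5305 -0.0134] yaw 17.26660286514579 res [[-0.0031, 0.0009], [0.0001, 0.0021], [0.003, -0.003]]
mic [ 0.5356 -0.0194] yaw 16.96972026622379 res [[-0.0054, -0.0001], [0.0031, 0.002], [0.0023, -0.0019]]
```

Run:
```python
import cv2,numpy as np
t=cv2.imread("pics/top0.png");s=cv2.imread("pics/side0.png")
a=cv2.resize(t[180:230,250:310],(480,400),interpolation=2)
b=cv2.resize(s[165:240,300:338],(304,600),interpolation=2)
o=np.zeros((600,790,3),np.uint8);o[:400,:480]=a;o[:,486:]=b
o=cv2.convertScaleAbs(o,alpha=1.7)
for k in range(0,480,80):cv2.putText(o,str(k),(k,420),0,.4,(255,255,255));cv2.line(o,(k,400),(k,406),(255,255,255))
cv2.imwrite("pics/crop3.png",o)
```

```text
(no output)
```

View pics/crop3.png

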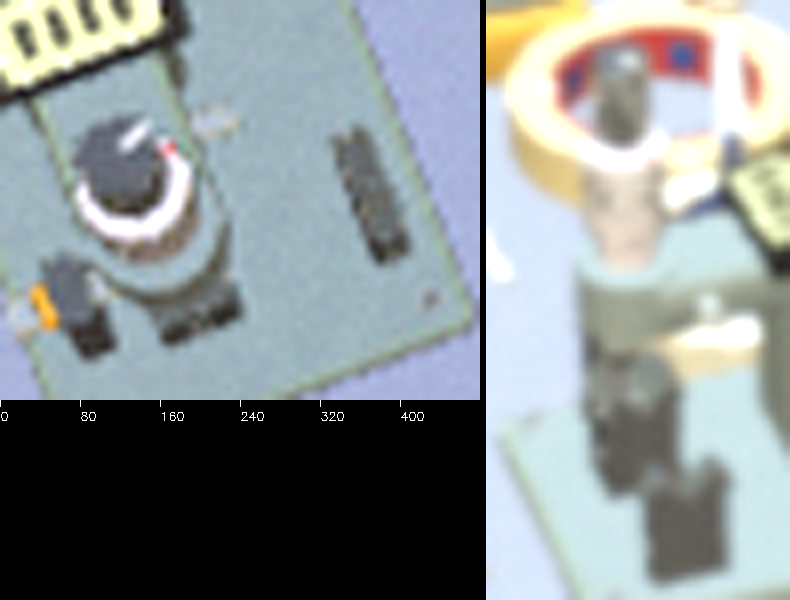

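Run:
```python
from h import *
p,e=tri((264.6,199.4),(317,172.2));print("cap tri",p.round(4),e)
for z in(.174,.178):print(onz("top",(264.6,199.4),z).round(4),onz("side",(317,172.2),z).round(4))
r=onz("side",(325,223.4),.06);print("rest front lip",r.round(4))
for o in((.5305,-.0134),(.533,-.0165),(.5356,-.0194)):
  th=np.radians(17.1);M=np.array([[np.cos(th),-np.sin(th)],[np.sin(th),np.cos(th)]])
  W=lambda x,y:M@[x,y]+o
  print(o,"rest front",W(0,-.058).round(4),
   *[(n,[((proj(n,[*W(x,y),z])-o2)*8+o3).round(0).tolist() for x,y,z in((0,0,.178),(-.009,-.058,.06),(.009,-.058,.06),(-.009,-.048,.06),(.009,-.048,.06),(-.036,-.068,.017))]) for n,o2,o3 in(("top",(250,180),(0,0)),("side",(300,165),(486,0)))])
```

```text
cap tri [ 0.5329 -0.0124  0.1781] 0.0031963317235547315
[ 0.5322 -0.0123  0.174 ] [ 0.5344 -0.0053  0.174 ]
[ 0.5313 -0.0127  0.178 ] [ 0.5344 -0.0114  0.178 ]
rest front lip [ 0.5497 -0.0644  0.06  ]
(0.5305, -0.0134) rest front [ 0.5476 -0.0688] ('top', [[120.0, 158.0], [402.0, 208.0], [376.0, 142.0], [365.0, 222.0], [338.0, 157.0], [482.0, 322.0]]) ('side', [[609.0, 62.0], [652.0, 483.0], [707.0, 470.0], [642.0, 464.0], [696.0, 451.0], [584.0, 627.0]])
(0.533, -0.0165) rest front [ 0.5501 -0.0719] ('top', [[134.0, 146.0], [414.0, 197.0], [387.0, 132.0], [376.0, 212.0], [350.0, 146.0], [494.0, 312.0]]) ('side', [[618.0, 67.0], [660.0, 489.0], [715.0, 476.0], [650.0, 470.0], [705.0, 457.0], [592.0, 633.0]])
(0.5356, -0.0194) rest front [ 0.5527 -0.0748] ('top', [[146.0, 134.0], [424.0, 186.0], [398.0, 121.0], [387.0, 201.0], [361.0, 135.0], [504.0, 301.0]]) ('side', [[626.0, 72.0], [669.0, 495.0], [724.0, 482.0], [659.0, 475.0], [713.0, 463.0], [600.0, 639.0]])
```

```bash
cat >> h.py <<'E'
from scipy.spatial.transform import Rotation as Ro
def plan(pos,yaw_y):
    """shift (in 150mm units) and turn (in pi) in present tool axes to reach TCP pos with tool y at yaw_y deg, pointing down"""
    s=arm.read_state();R0=Ro.from_quat(s["eef_rot"]);th=np.radians(yaw_y)
    y=np.array([np.cos(th),np.sin(th),0]);z=np.array([0,0,-1.]);T=Ro.from_matrix(np.c_[np.cross(y,z),y,z])
    v=R0.inv().apply(np.array(pos)-s["eef_pos"])/.15; r=(R0.inv()*T).as_rotvec()/np.pi
    print("turn",r.round(4),"shift",v.round(4),"now",np.round(s["eef_pos"],4),"yaw",np.degrees(np.arctan2(*R0.as_matrix()[[1,0],1])).round(2),"q",np.round(s["qpos"],2),"F",np.round(s["force"],1),"t",round(s["time_s"],2))
E
python3 -c "
from h import *
plan([.4349,-.3398,.15],6.1)"
```

```text
turn [-4.000e-04 -3.000e-04 -4.563e-01] shift [ 2.2672 -1.4312  0.6849] now [ 0.1567 -0.6303  0.2524] yaw -76.04 q [ 1.28  0.47 -0.01  1.6   0.01  1.07 -0.06] F [-0.1  0.2 -0.7] t 0.1
```

```bash
python3 -m pendant '[[0,0,0,0.38,-0.24,0,0.4],[0,0,0,0.76,-0.48,0,0.4],[0,0,0,0.76,-0.48,0,0.4],[0,0,0,0.76,-0.48,0,0.4]]' 40
python3 -m pendant '[[0,0,0,0.38,-0.24,0,0.4],[0,0,0,0.76,-0.48,0,0.4],[0,0,0,0.76,-0.48,0,0.4],[0,0,0,0.76,-0.48,0,0.4]]'
python3 -m pendant '[[0,0,0,0.38,-0.24,0,0.4],[0,0,0,0.76,-0.48,0,0.4],[0,0,0,0.76,-0.48,0,0.4],[0,0,0,0.76,-0.48,0,0.4]]'
python3 -m pendant '[[0,0,-0.23,0,0,0,0.4],[0,0,-0.23,0,0,0,0.4],[0,0,-0.23,0,0,0,0.4],[0,0,-0.23,0,0,0.2,0.4],[0,0,-0.23,0,0,0.4,0.4]]'
python3 -m pendant '[[0,0,-0.226,0,0,0,0.4],[0,0,-0.226,0,0,0,0.4],[0,0,-0.226,0,0,0,0.4],[0,0,-0.226,0,0,0.2,0.4],[0,0,-0.226,0,0,0.2,0.4]]'
python3 -c "
from h import *
plan([.4349,-.3398,.045],6.1)
cv2.imwrite('pics/t1.png',arm.read_camera('top'))"
```

```text
time_s: 0.6
eef_pos: [0.2505, -0.5331, 0.2532]
eef_rot: [0.992, 0.122, -0.0, 0.0]
force: [-1.0, -0.0, 0.2]
grip_width: 0.401
finger_force: 0.0
time_s: 1.1
eef_pos: [0.3425, -0.4372, 0.2532]
eef_rot: [0.993, 0.121, -0.0, 0.0]
force: [-0.1, -0.9, 0.5]
grip_width: 0.399
finger_force: 0.0
time_s: 1.6
eef_pos: [0.4356, -0.3406, 0.253]
eef_rot: [0.993, 0.12, -0.0, 0.0]
force: [-0.8, -1.3, -0.3]
grip_width: 0.399
finger_force: 0.0
time_s: 2.22
eef_pos: [0.4342, -0.3425, 0.1927]
eef_rot: [0.887, 0.462, -0.001, 0.001]
force: [0.3, -0.3, -0.0]
grip_width: 0.395
finger_force: 0.0
time_s: 2.85
eef_pos: [0.4331, -0.3409, 0.1612]
eef_rot: [0.671, 0.741, -0.001, -0.002]
force: [0.2, 0.3, -0.3]
grip_width: 0.401
finger_force: 0.0
turn [-0.0014 -0.0008 -0.0025] shift [0.0039 0.0161 0.7747] now [ 0.4331 -0.3409  0.1612] yaw 5.66 q [ 0.94  0.46 -0.42  1.9   0.25  0.84  0.49] F [ 0.2  0.3 -0.3] t 2.85
```

```bash
python3 -m pendant '[[0,0,0,0,0.01,0.3,0.4],[0,0,0,0,0.01,0.6,0.4],[0,0,0,0,0.01,0.775,0.4],[0,0,0,0,0.01,0.775,0.4]]'
python3 -c "
from h import *
cv2.imwrite('pics/x.png',np.hstack([cv2.resize(arm.read_camera('side')[240:340,230:330],(400,400)),cv2.resize(arm.read_camera('top')[195:275,380:460],(400,400))]));plan([.4349,-.3398,.045],6.1)"
```

```text
time_s: 3.4
eef_pos: [0.4368, -0.3391, 0.0461]
eef_rot: [0.67, 0.742, -0.001, -0.001]
force: [0.2, -0.3, 0.9]
grip_width: 0.402
finger_force: 0.0
turn [ 0.0003  0.0005 -0.001 ] shift [ 0.002  -0.0248  0.0222] now [ 0.4386 -0.3397  0.0483] yaw 5.93 q [ 0.87  0.64 -0.35  1.94  0.36  0.62  0.4 ] F [ 0.1 -1.2 -0.4] t 3.5
```

View pics/x.png

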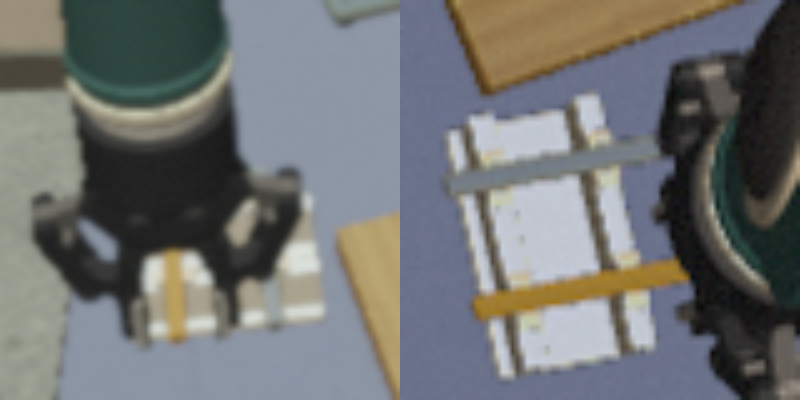

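```bash
python3 -m pendant '[[0,0,0,0,-0.015,0.01,0.4],[0,0,0,0,-0.015,0.01,0.2],[0,0,0,0,-0.015,0.01,0.1],[0,0,0,0,-0.015,0.01,0.0],[0,0,0,0,-0.015,0.01,0.0]]' 40
python3 -m pendant '[[0,0,0,0,0,0,0],[0,0,0,0,0,0,0]]'
```

```text
time_s: 4.12
eef_pos: [0.4355, -0.3393, 0.0463]
eef_rot: [0.669, 0.743, -0.001, 0.0]
force: [-3.1, -0.8, 6.6]
grip_width: 0.103
finger_force: 38.9
time_s: 4.38
eef_pos: [0.4355, -0.3393, 0.0462]
eef_rot: [0.669, 0.743, -0.001, -0.0]
force: [-3.3, -0.1, 6.1]
grip_width: 0.097
finger_force: 38.9
```

```bash
python3 -m pendant '[[0,0,0,0,0,-0.03,0],[0,0,0,0,0,-0.1,0],[0,0,0,0,0,-0.35,0],[0,0,0,0,0,-0.6,0],[0,0,0,0,0,-0.6,0]]'
python3 - <<'E'
from h import *
s=arm.read_state();print(np.round(s["eef_pos"],4),s["force"],s["finger_force"])
t=arm.read_camera("top");sd=arm.read_camera("side")
o=np.hstack([cv2.resize(sd[215:315,230:330],(400,400)),cv2.resize(t[195:275,380:460],(400,400))]);cv2.imwrite("pics/x2.png",o)
E
```

```text
time_s: 5.0
eef_pos: [0.4379, -0.3398, 0.139]
eef_rot: [0.669, 0.743, 0.0, 0.003]
force: [0.3, -0.3, -0.8]
grip_width: 0.102
finger_force: 38.9
[ 0.4379 -0.3398  0.139 ] [ 0.25661891 -0.25916032 -0.84020228] 38.9412796497345
```

View pics/x2.png

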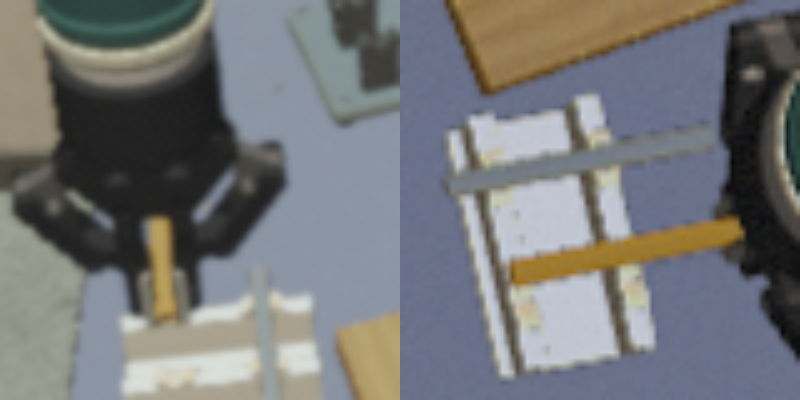

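Run:
```python
from h import *
p,e=tri((402.8,249.6),(269.7,269.2));print("far",p.round(4),e)
c,d=ray("side",(272.5,294.5));w=p-c;
# near end at 110mm from far
b=w@d;q=np.sqrt(.11**2-(w@w-b*b)+0j);print([(c+(b+s*q.real)*d).round(4) for s in(1,-1)],q)
g=np.array([.4365,-.3395,.136]);u=np.array([-.105,.9945,0])
for k in(.0,.09,.092,.094):print(k,"expected far",(g+u*(k)).round(4),proj("top",g+u*k),proj("side",g+u*k))
```

```text
far [ 0.4297 -0.2582  0.1005] 0.0037695760168688303
[array([ 0.4228, -0.2331, -0.0064]), array([ 0.4428, -0.3617,  0.1353])] (0.09622160584962813+0j)
0.0 expected far [ 0.4365 -0.3395  0.136 ] [450.48354147 240.89088824] [269.86000347 285.69671572]
0.09 expected far [ 0.427 -0.25   0.136] [401.89166702 250.13001545] [267.97619667 254.04760177]
0.092 expected far [ 0.4268 -0.248   0.136 ] [400.80787989 250.3360838 ] [267.93738744 253.39558278]
0.094 expected far [ 0.4266 -0.246   0.136 ] [399.7239196  250.54218507] [267.89870107 252.74562807]
```

```bash
python3 -m pendant '[[0,0,0,0,0,0.2,0],[0,0,0,0,0,0.35,0],[0,0,0,0,0,0.45,0],[0,0,0,0,0,0.52,0],[0,0,0,0,0,0.57,0]]' 25
python3 -m pendant '[[0,0,0,0,0,0.015,0],[0,0,0,0,0,0.03,0],[0,0,0,0,0,0.03,0.0],[0,0,0,0,0,0.03,0.2],[0,0,0,0,0,0.03,0.3]]'
python3 -m pendant '[[0,0,0,0.02,0,0,0.3],[0,0,0,0.035,0,0,0.3],[0,0,0,0.035,0,0,0.3]]'
python3 - <<'E'
from h import *
s=arm.read_state();print(np.round(s["eef_pos"],4),s["force"],s["finger_force"])
t=arm.read_camera("top");sd=arm.read_camera("side");cv2.imwrite("pics/t3.png",t);cv2.imwrite("pics/s3.png",sd)
for n,im,roi in(("top",t,(380,205,460,280)),("side",sd,(262,270,288,330))):
    e,w=brass(n,im,roi);print(n,e,w,onz(n,e[0],.042).round(4),onz(n,e[1],.042).round(4))
E
```

```text
time_s: 5.72
eef_pos: [0.436, -0.3386, 0.0494]
eef_rot: [0.669, 0.743, 0.0, -0.0]
force: [0.7, -0.1, -1.0]
grip_width: 0.097
finger_force: 39.0
time_s: 6.35
eef_pos: [0.4362, -0.339, 0.0459]
eef_rot: [0.669, 0.743, 0.0, 0.001]
force: [-0.0, 0.1, 0.2]
grip_width: 0.3
finger_force: 0.0
time_s: 6.72
eef_pos: [0.4353, -0.3331, 0.0455]
eef_rot: [0.669, 0.744, 0.0, -0.0]
force: [-0.2, -0.0, -0.3]
grip_width: 0.302
finger_force: 0.0
[ 0.4353 -0.3331  0.0455] [-0.17397204 -0.01617044 -0.33536518] 0.0
top [[393.93002 256.63245]
 [432.66745 249.25388]] (5.3326945304870605, 39.433876037597656) [ 0.4252 -0.2488  0.042 ] [ 0.4334 -0.3272  0.042 ]
side [[272.1239  299.85846]
 [273.73895 324.0841 ]] (24.279438018798828, 4.390254020690918) [ 0.4297 -0.2922  0.042 ] [ 0.4367 -0.3568  0.042 ]
```

```bash
python3 -m pendant '[[0,0,0,0,0,0,0.1],[0,0,0,0,0,0,0.0],[0,0,0,0,0,0,0.0],[0,0,0,0,0,0,0.0],[0,0,0,0,0,0,0]]' 115
python3 -m pendant '[[0,0,0,0,0,-0.01,0],[0,0,0,0,0,-0.03,0],[0,0,0,0,0,-0.08,0],[0,0,0,0,0,-0.15,0],[0,0,0,0,0,-0.24,0]]'
python3 -m pendant '[[0,0,0,0,0,-0.1,0],[0,0,0,0,0,-0.2,0],[0,0,0,0,0,-0.28,0],[0,0,0,0,0,-0.33,0],[0,0,0,0,0,-0.35,0]]'
python3 - <<'E'
from h import *
s=arm.read_state();print(np.round(s["eef_pos"],4),s["force"],s["finger_force"])
t=arm.read_camera("top");sd=arm.read_camera("side");cv2.imwrite("pics/t4.png",t);cv2.imwrite("pics/s4.png",sd)
et,w=brass("top",t,(380,205,460,280));es,w2=brass("side",sd,(255,235,290,330));print(et,w,es,w2)
p,e=tri(et[0],es[0]);print("far",p.round(4),e)
E
```

```text
time_s: 7.45
eef_pos: [0.4344, -0.3338, 0.0456]
eef_rot: [0.669, 0.743, -0.001, -0.001]
force: [-4.1, -0.3, 5.8]
grip_width: 0.072
finger_force: 112.5
time_s: 8.07
eef_pos: [0.4355, -0.3334, 0.0824]
eef_rot: [0.669, 0.743, 0.0, 0.0]
force: [-0.5, -0.0, -0.4]
grip_width: 0.075
finger_force: 112.3
time_s: 8.7
eef_pos: [0.4354, -0.3336, 0.1345]
eef_rot: [0.669, 0.743, -0.0, 0.0]
force: [-0.4, 0.3, -1.5]
grip_width: 0.073
finger_force: 112.3
[ 0.4354 -0.3336  0.1345] [-0.42532311  0.30341921 -1.5025875 ] 112.33211874961853
[[400.23077 251.15384]
 [443.88464 242.42307]] (6.275716781616211, 44.51836395263672) [[269.16956 267.8915 ]
 [270.52618 295.0237 ]] (27.166065216064453, 5.543076038360596)
far [ 0.4277 -0.2532  0.0993] 0.0029155797236521197
```

```bash
python3 -m pendant '[[0,0,0,0,0,0,0],[0,0,0,0,0,0,0],[0,0,0,0,0,0,0],[0,0,0,0,0,0,0]]'
python3 - <<'E'
from h import *
t=arm.read_camera("top");sd=arm.read_camera("side");cv2.imwrite("pics/s5.png",sd)
et,w=brass("top",t,(380,205,460,280));es,w2=brass("side",sd,(255,235,290,330));print(et,w,es,w2)
p,e=tri(et[0],es[0]);print("far",p.round(4),e)
a=cv2.resize(sd[215:315,230:330],(400,400),interpolation=2);b=cv2.resize(t[195:275,380:460],(400,400),interpolation=2)
cv2.imwrite("pics/x5.png",np.hstack([a,b]))
E
```

```text
time_s: 9.3
eef_pos: [0.4353, -0.3335, 0.1339]
eef_rot: [0.669, 0.743, -0.0, -0.0]
force: [0.2, 0.1, -0.4]
grip_width: 0.077
finger_force: 112.3
[[400.23077 251.15384]
 [443.88464 242.42307]] (6.275716781616211, 44.51836395263672) [[269.1257  267.8881 ]
 [270.55386 295.02347]] (27.172916412353516, 5.518677234649658)
far [ 0.4277 -0.2532  0.0993] 0.0030040220205433963
```

View pics/x5.png

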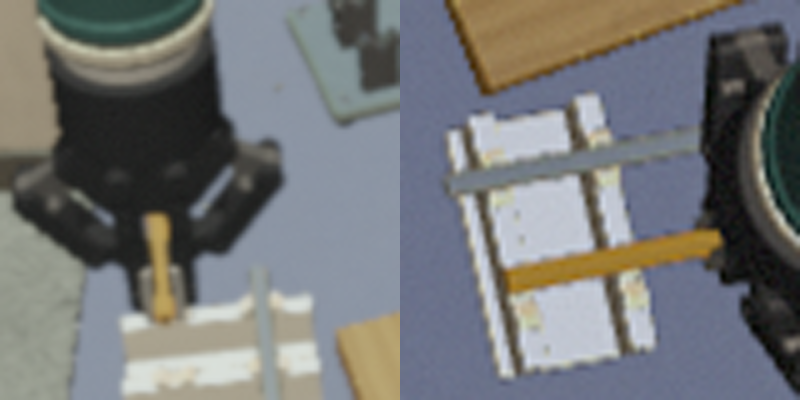

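```bash
python3 -m pendant '[[0,0.03,0,0,0,0,0],[0,0.06,0,0,0,0,0],[0,0.09,0,0,0,0,0],[0,0.122,0,0,0,0,0],[0,0.122,0,0,0,0,0]]'
python3 - <<'E'
from h import *
s=arm.read_state();print(Ro.from_quat(s["eef_rot"]).as_matrix()[:,2].round(3))
t=arm.read_camera("top");sd=arm.read_camera("side");cv2.imwrite("pics/s6.png",sd);cv2.imwrite("pics/t6.png",t)
et,w=brass("top",t,(380,205,460,280));es,w2=brass("side",sd,(255,235,290,330));print(et,w,es,w2)
p,e=tri(et[0],es[0]);print("far",p.round(4),e)
E
```

```text
time_s: 10.02
eef_pos: [0.4347, -0.3353, 0.1329]
eef_rot: [0.658, 0.729, 0.127, -0.142]
force: [-0.2, -1.0, -0.5]
grip_width: 0.071
finger_force: 112.4
[-0.039  0.372 -0.927]
[[406.71997 248.04   ]
 [458.09998 240.7    ]] (6.222539901733398, 51.901641845703125) [[269.2317  280.08542]
 [271.09753 296.87808]] (16.896024703979492, 5.300714015960693)
far [ 0.4309 -0.2701  0.081 ] 0.010332692199728818
```

```bash
python3 -m pendant '[[0,-0.03,0,0,0,0,0],[0,-0.06,0,0,0,0,0],[0,-0.09,0,0,0,0,0],[0,-0.122,0,0,0,0,0],[0,-0.122,0,0,0,0,0]]'
python3 - <<'E'
from h import *
s=arm.read_state();E=np.array(s["eef_pos"]);print(E.round(4),Ro.from_quat(s["eef_rot"]).as_matrix()[:,1:].round(3).tolist())
t=arm.read_camera("top");et,w=brass("top",t,(380,205,460,280));print(et,w)
sd=arm.read_camera("side");es,w2=brass("side",sd,(255,235,290,330));print(es,w2)
u=np.array([-.107,.994,0])
for k in (.084,.086,.088):print(k,proj("top",E+[0,0,-.003]+u*k))
for k in (-.022,-.024,-.026):print(k,proj("side",E+[0,0,-.003]+u*k))
E
```

```text
time_s: 10.75
eef_pos: [0.436, -0.3306, 0.1351]
eef_rot: [0.667, 0.745, -0.0, 0.0]
force: [0.1, -0.7, -0.2]
grip_width: 0.075
finger_force: 112.4
[ 0.436  -0.3306  0.1351] [[0.994, 0.0], [0.111, -0.001], [0.0, -1.0]]
[[398.97226 250.86465]
 [442.0076  242.0369 ]] (5.601318359375, 43.93141555786133)
[[269.1782  266.8853 ]
 [270.60635 294.0207 ]] (27.172916412353516, 5.518677234649658)
0.084 [399.98721865 250.53577855]
0.086 [398.90850551 250.74319479]
0.088 [397.82961869 250.95064442]
-0.022 [270.58797863 292.07363094]
-0.024 [270.63691365 292.84950245]
-0.026 [270.68601798 293.62805864]
```

```bash
cat >> h.py <<'E'
O=np.array([.532,-.012]);YAW=17.1
def W(x,y,z):
    th=np.radians(YAW);return np.array([O[0]+x*np.cos(th)-y*np.sin(th),O[1]+x*np.sin(th)+y*np.cos(th),z])
E
python3 -c "
from h import *
plan(W(0,-.111,.135),YAW)"
```

```text
turn [ 0.0002  0.     -0.061 ] shift [ 1.3335  1.0073 -0.0017] now [ 0.4358 -0.3331  0.1347] yaw 6.13 q [ 0.92  0.5  -0.41  1.92  0.28  0.78  0.46] F [ 0.1 -0.5 -1.7] t 10.85
```

```bash
python3 -m pendant '[[0,0,0,0.1,0.08,0,0],[0,0,0,0.3,0.23,0,0],[0,0,0,0.5,0.38,0,0],[0,0,0,0.63,0.47,0,0],[0,0,0,0.667,0.504,0,0]]'
python3 -m pendant '[[0,0,0,0.1,0.08,0,0],[0,0,-0.02,0.3,0.23,0,0],[0,0,-0.04,0.5,0.38,0,0],[0,0,-0.06,0.63,0.47,0,0],[0,0,-0.061,0.667,0.504,0,0]]'
python3 -m pendant '[[0,0,0,0,0,0,0],[0,0,0,0,0,0,0]]'
python3 - <<'E'
from h import *
plan(W(0,-.111,.085),YAW)
t=arm.read_camera("top");s=arm.read_camera("side");cv2.imwrite("pics/t7.png",t);cv2.imwrite("pics/s7.png",s)
print(brass("top",t,(255,180,350,270)),brass("side",s,(310,190,360,290)))
E
```

```text
time_s: 11.48
eef_pos: [0.5012, -0.2238, 0.1338]
eef_rot: [0.668, 0.744, 0.001, -0.0]
force: [-0.4, -1.2, -0.7]
grip_width: 0.077
finger_force: 112.4
time_s: 12.1
eef_pos: [0.5651, -0.1173, 0.1339]
eef_rot: [0.594, 0.804, 0.0, -0.0]
force: [0.3, -0.2, -1.1]
grip_width: 0.075
finger_force: 112.4
time_s: 12.35
eef_pos: [0.564, -0.1203, 0.1338]
eef_rot: [0.596, 0.803, -0.001, -0.0]
force: [-0.0, -0.2, -1.0]
grip_width: 0.077
finger_force: 112.4
turn [-0.0004  0.0002 -0.0013] shift [0.0131 0.009  0.3254] now [ 0.564  -0.1203  0.1338] yaw 16.87 q [ 0.52  0.55 -0.48  1.85  0.34  0.82  0.16] F [-0.  -0.2 -1. ] t 12.35
(array([[281.31033, 199.77586],
       [308.72415, 188.81035]], dtype=float32), (5.385164737701416, 29.52556037902832)) (array([[331.5776 , 213.18106],
       [335.30173, 221.87073]], dtype=float32), (9.454065322875977, 4.595726013183594))
```

Run:
```python
from h import *
f=onz("top",(281.3,199.8),.131);n=onz("top",(308.7,188.8),.131);d=f-n
print(f.round(4),W(0,-.025,.131).round(4),np.degrees(np.arctan2(d[1],d[0]))-90)
th=np.radians(YAW);R=np.array([[np.cos(th),np.sin(th)],[-np.sin(th),np.cos(th)]])
print("mic frame far,near",R@(f[:2]-O),R@(n[:2]-O))
print(proj("side",W(0,-.136,.131)),proj("side",W(0,-.130,.131)))
# template: rest dark mask in original top image
t=cv2.imread("pics/top0.png");g=cv2.cvtColor(t,6);m=(g[194:214,288:304]<75).astype(np.uint8)
c=max(cv2.findContours(m,0,2)[0],key=cv2.contourArea);print(cv2.minAreaRect(c))
# thimble/cap dark in side
```

```text
[ 0.5387 -0.039   0.131 ] [ 0.5394 -0.0359  0.131 ] 17.760256227128124
mic frame far,near [-0.00153352 -0.02781636] [-0.00090097 -0.08270543]
[335.15068302 220.6605703 ] [334.25966919 219.0991184 ]
((7.90000057220459, 10.19999885559082), (16.76007080078125, 4.743415832519531), 71.56504821777344)
```

```bash
python3 -m pendant '[[0,0,0,0,0.009,0.1,0],[0,0,0,0,0.009,0.25,0],[0,0,0,0,0.009,0.37,0],[0,0,0,0,0.009,0.42,0],[0,0,0,0,0.009,0.42,0]]'
python3 -m pendant '[[0,0,0,0,0,0.01,0],[0,0,0,0,0,0.02,0],[0,0,0,0,0,0.03,0],[0,0,0,0,0,0.03,0],[0,0,0,0,0,0.03,0]]'
python3 -m pendant '[[0,0,0,0,0,0.007,0],[0,0,0,0,0,0.014,0],[0,0,0,0,0,0.014,0],[0,0,0,0,0,0.014,0]]'
python3 - <<'E'
from h import *
plan(W(0,-.111,.0611),YAW);s=arm.read_state();print(s["force"],s["wrist_torque"])
t=arm.read_camera("top");f,w=brass("top",t,(255,180,350,270));print(f,w)
th=np.radians(YAW);R=np.array([[np.cos(th),np.sin(th)],[-np.sin(th),np.cos(th)]])
for p in f:print(R@(onz("top",p,.062)[:2]-O))
E
```

```text
time_s: 13.08
eef_pos: [0.5656, -0.1181, 0.0703]
eef_rot: [0.595, 0.804, -0.0, -0.001]
force: [-0.4, 0.2, -0.5]
grip_width: 0.078
finger_force: 112.4
time_s: 13.7
eef_pos: [0.5659, -0.1182, 0.0666]
eef_rot: [0.595, 0.804, -0.0, 0.0]
force: [0.1, -0.1, -0.4]
grip_width: 0.075
finger_force: 112.4
time_s: 14.2
eef_pos: [0.5659, -0.1182, 0.0644]
eef_rot: [0.595, 0.804, -0.0, -0.0]
force: [0.2, 0.5, -1.0]
grip_width: 0.073
finger_force: 112.4
turn [-0.     -0.     -0.0004] shift [ 0.0029 -0.0079  0.0219] now [ 0.5659 -0.1182  0.0644] yaw 17.03 q [ 0.48  0.65 -0.43  1.88  0.41  0.7   0.11] F [ 0.2  0.5 -1. ] t 14.2
[ 0.18507781  0.45889232 -1.03512236] [ 0.00180985 -0.05920884  0.00354589]
[[282.67126 206.1233 ]
 [312.04114 195.1096 ]] (5.383892059326172, 31.367029190063477)
[ 0.00146109 -0.0262603 ]
[ 0.00064157 -0.08878571]
```

```bash
python3 -m pendant '[[0,0,0,0,0,0.007,0],[0,0,0,0,0,0.007,0],[0,0,0,0,0,0.007,0]]'
python3 -m pendant '[[0,0,0,0,0,0.007,0],[0,0,0,0,0,0.007,0],[0,0,0,0,0,0.007,0]]'
python3 -m pendant '[[0,0,0,0,0,0.007,0],[0,0,0,0,0,0.007,0],[0,0,0,0,0,0.007,0]]'
python3 -c "
from h import *
plan(W(0,-.111,.0611),YAW);s=arm.read_state();R=Ro.from_quat(s['eef_rot']).inv();print(R.apply(s['force']),R.apply(s['wrist_torque']))"
```

```text
time_s: 14.62
eef_pos: [0.5659, -0.1182, 0.0633]
eef_rot: [0.595, 0.804, -0.0, -0.0]
force: [-0.4, 0.6, -1.2]
grip_width: 0.07
finger_force: 112.4
time_s: 15.0
eef_pos: [0.5659, -0.1182, 0.0623]
eef_rot: [0.595, 0.804, -0.0, -0.0]
force: [0.3, -0.0, -0.5]
grip_width: 0.075
finger_force: 112.5
time_s: 15.38
eef_pos: [0.5659, -0.1183, 0.0614]
eef_rot: [0.595, 0.804, -0.0, 0.0]
force: [-0.6, 0.2, 2.1]
grip_width: 0.081
finger_force: 112.8
turn [-0.      0.0001 -0.0004] shift [ 0.0036 -0.0079  0.0019] now [ 0.5659 -0.1183  0.0614] yaw 17.02 q [ 0.47  0.66 -0.43  1.88  0.41  0.69  0.11] F [-0.6  0.2  2.1] t 15.38
[ 0.32758526 -0.52976052 -2.11755023] [ 0.20708269  0.06025523 -0.06535984]
```

```bash
python3 -m pendant '[[0,0,0,0,0,-0.01,0],[0,0,0,0,-0.006,-0.01,0],[0,0,0,0.03,-0.006,-0.01,0],[0,0,0,0.06,-0.006,-0.01,0],[0,0,0,0.09,-0.006,-0.01,0]]'
python3 -m pendant '[[0,0,0,0.02,0,0,0],[0,0,0,0.04,0,0,0],[0,0,0,0.06,0,0,0],[0,0,0,0.06,0,0,0],[0,0,0,0.06,0,0,0]]'
python3 -c "
from h import *
plan(W(0,-.071,.0611),YAW);s=arm.read_state();R=Ro.from_quat(s['eef_rot']).inv();print(R.apply(s['force']),R.apply(s['wrist_torque']))
t=arm.read_camera('top');cv2.imwrite('pics/t8.png',t);s=arm.read_camera('side');cv2.imwrite('pics/s8.png',s);f,w=brass('top',t,(255,180,330,230));print(f,w,proj('top',W(0,-.003,.06)))"
```

```text
time_s: 16.0
eef_pos: [0.561, -0.105, 0.0627]
eef_rot: [0.594, 0.804, 0.0, -0.0]
force: [0.6, 0.2, -0.9]
grip_width: 0.071
finger_force: 112.5
time_s: 16.62
eef_pos: [0.5585, -0.0971, 0.0628]
eef_rot: [0.595, 0.804, -0.0, 0.0]
force: [-0.8, -0.6, -0.8]
grip_width: 0.072
finger_force: 112.5
turn [-0.      0.     -0.0005] shift [ 0.1208 -0.0022  0.0111] now [ 0.5585 -0.0971  0.0628] yaw 17.02 q [ 0.44  0.64 -0.43  1.9   0.41  0.68  0.07] F [-0.8 -0.6 -0.8] t 16.62
[-0.36109178 -0.94167466  0.78424459] [ 0.02306638  0.00586028 -0.07275112]
[[277.49634 208.63292]
 [297.79388 201.15486]] (5.481899261474609, 21.63127899169922) [272.08300978 211.24998954]
```

```bash
python3 -m pendant '[[0,0,0,0.02,0,0,0],[0,0,0,0.04,0,0,0],[0,0,0,0.06,0,0,0],[0,0,0,0.08,0,0,0],[0,0,0,0.09,0,0,0]]'
python3 -m pendant '[[0,0,0,0.005,0,0,0],[0,0,0,0.01,0,0,0],[0,0,0,0.01,0,0,0]]'
python3 -c "
from h import *
plan(W(0,-.071,.0611),YAW);s=arm.read_state();R=Ro.from_quat(s['eef_rot']).inv();print(R.apply(s['force']),R.apply(s['wrist_torque']))"
```

```text
time_s: 17.35
eef_pos: [0.5545, -0.0837, 0.0628]
eef_rot: [0.594, 0.804, -0.0, -0.0]
force: [0.6, -0.3, -0.8]
grip_width: 0.077
finger_force: 112.5
time_s: 17.73
eef_pos: [0.5541, -0.0826, 0.0627]
eef_rot: [0.595, 0.804, -0.0, -0.0]
force: [-0.3, -0.4, 0.4]
grip_width: 0.073
finger_force: 112.5
turn [-0.      0.     -0.0004] shift [ 0.0199 -0.0021  0.011 ] now [ 0.5541 -0.0826  0.0627] yaw 17.02 q [ 0.42  0.64 -0.43  1.92  0.41  0.67  0.04] F [-0.3 -0.4  0.4] t 17.73
[-0.33123797 -0.38387469 -0.35184712] [-0.0192183   0.01333153 -0.00540231]
```

```bash
python3 -m pendant '[[0,0,0,0,0,0.005,0],[0,0,0,0,0,0.009,0],[0,0,0,0,0,0.009,0]]' | grep -E "pos|^force"
python3 -m pendant '[[0,0,0,0.003,0,0,0],[0,0,0,0.006,0,0,0],[0,0,0,0.006,0,0,0]]'| grep -E "pos|^force"
python3 -m pendant '[[0,0,0,0.003,0,0,0],[0,0,0,0.006,0,0,0],[0,0,0,0.006,0,0,0]]'| grep -E "pos|^force"
python3 -c "
from h import *
plan(W(0,-.071,.0611),YAW);s=arm.read_state();R=Ro.from_quat(s['eef_rot']).inv();print(R.apply(s['force']),R.apply(s['wrist_torque']))"
```

```text
eef_pos: [0.5541, -0.0828, 0.0618]
force: [-1.5, -1.0, 5.2]
eef_pos: [0.5541, -0.0827, 0.0618]
force: [-1.8, -2.3, 5.4]
eef_pos: [0.5533, -0.0818, 0.0614]
force: [-2.5, -5.5, 3.5]
turn [-0.0003  0.0003 -0.0006] shift [0.0132 0.0011 0.0018] now [ 0.5533 -0.0818  0.0614] yaw 16.99 q [ 0.42  0.64 -0.43  1.92  0.41  0.67  0.04] F [-2.5 -5.5  3.5] t 18.85
[-4.55806728 -4.01571553 -3.44784886] [ 0.66378778 -0.75835742 -0.0014446 ]
```

```bash
python3 -m pendant '[[0,0,0,0,-0.002,-0.003,0],[0,0,0,0,-0.004,-0.004,0],[0,0,0,0,-0.004,-0.004,0]]' | grep -E "pos|^force"
python3 -c "
from h import *
s=arm.read_state();R=Ro.from_quat(s['eef_rot']).inv();print(R.apply(s['force']),R.apply(s['wrist_torque']))"
python3 -m pendant '[[0,0,0,0.002,0,0,0],[0,0,0,0.004,0,0,0],[0,0,0,0.004,0,0,0]]'| grep -E "pos|^force"
python3 -c "
from h import *
s=arm.read_state();R=Ro.from_quat(s['eef_rot']).inv();print(R.apply(s['force']),R.apply(s['wrist_torque']));plan(W(0,-.071,.0611),YAW)"
```

```text
eef_pos: [0.5528, -0.0803, 0.0617]
force: [0.2, -1.1, -0.4]
[-1.10414668 -0.13384351  0.39026813] [ 0.21087163 -0.10882505  0.00089534]
eef_pos: [0.5529, -0.0801, 0.062]
force: [-0.5, 0.5, 0.1]
[ 0.64333478 -0.36552454 -0.13830848] [ 0.07083648  0.0251717  -0.04932358]
turn [ 0.0001 -0.0001 -0.0004] shift [0.0016 0.0006 0.0058] now [ 0.5529 -0.0801  0.062 ] yaw 17.04 q [ 0.42  0.63 -0.43  1.92  0.41  0.67  0.04] F [-0.5  0.5  0.1] t 19.6
```

```bash
for i in 1; do python3 -m pendant '[[0,0,0,0.003,0,0,0],[0,0,0,0.005,0,0,0],[0,0,0,0.005,0,0,0]]'| grep -E "pos|^force"; done
python3 -c "
from h import *
s=arm.read_state();R=Ro.from_quat(s['eef_rot']).inv();print(R.apply(s['force']),R.apply(s['wrist_torque']))"
python3 -m pendant '[[0,0,0,0.003,0,0,0],[0,0,0,0.005,0,0,0],[0,0,0,0.005,0,0,0]]'| grep -E "pos|^force"
python3 -c "
from h import *
s=arm.read_state();R=Ro.from_quat(s['eef_rot']).inv();print(R.apply(s['force']),R.apply(s['wrist_torque']));plan(W(0,-.071,.0611),YAW)"
```

```text
eef_pos: [0.5527, -0.0797, 0.062]
force: [0.7, -0.2, -0.8]
[-0.37925546  0.63190887  0.84857621] [-0.00020793 -0.00066282 -0.0011192 ]
eef_pos: [0.5526, -0.0797, 0.0621]
force: [0.4, -2.2, -1.0]
[-2.23006507 -0.29992902  1.02142537] [-0.08683851 -0.56939075  0.03469176]
turn [ 0.0001  0.0002 -0.0006] shift [-0.0018  0.0011  0.0068] now [ 0.5526 -0.0797  0.0621] yaw 16.99 q [ 0.42  0.63 -0.43  1.93  0.41  0.67  0.03] F [ 0.4 -2.2 -1. ] t 20.35
```

```bash
python3 -m pendant '[[0,0,0,0.002,0,0.003,0],[0,0,0,0.002,0,0.005,0],[0,0,0,0.002,0,0.005,0]]'| grep -E "pos|^force"
python3 -c "
from h import *
s=arm.read_state();R=Ro.from_quat(s['eef_rot']).inv();print(R.apply(s['force']),R.apply(s['wrist_torque']));plan(W(0,-.071,.0611),YAW)"
```

```text
eef_pos: [0.5526, -0.0795, 0.0616]
force: [1.3, -5.4, 3.7]
[-5.53977006 -0.29290205 -3.71729003] [ 0.13591634 -0.99032863  0.03274799]
turn [ 0.0001  0.0004 -0.0006] shift [-0.0026  0.0011  0.0035] now [ 0.5526 -0.0795  0.0616] yaw 16.99 q [ 0.42  0.63 -0.43  1.93  0.41  0.67  0.03] F [ 1.3 -5.4  3.7] t 20.73
```

```bash
python3 -m pendant '[[0,0,0,0,0,0,0.08],[0,0,0,0,0,0,0.12],[0,0,0,0,0,0,0.2],[0,0,0,0,0,0,0.3],[0,0,0,0,0,0,0.3]]' 20
python3 -m pendant '[[0,0,0,0,0,-0.1,0.3],[0,0,0,0,0,-0.3,0.3],[0,0,0,-0.3,0,-0.6,0.3],[0,0,0,-0.6,0,-0.9,0.3],[0,0,0,-0.9,0,-0.97,0.3]]'
python3 - <<'E'
from h import *
s=arm.read_state();print(s["force"])
t=arm.read_camera("top");sd=arm.read_camera("side");cv2.imwrite("pics/t9.png",t);cv2.imwrite("pics/s9.png",sd)
print(brass("top",t,(262,170,330,225)),[proj("top",W(0,y,.058)) for y in(.0,-.013,-.095)]);print(brass("side",sd,(300,190,350,260)),[proj("side",W(0,y,.058)) for y in(.015,0,-.095)])
a=cv2.resize(t[160:235,250:330],(400,375),interpolation=2);b=cv2.resize(sd[160:235,290:370],(400,375),interpolation=2)
cv2.imwrite("pics/x9.png",cv2.convertScaleAbs(np.hstack([a,b]),alpha=1.5))
E
```

```text
time_s: 21.35
eef_pos: [0.5521, -0.0783, 0.0611]
eef_rot: [0.594, 0.804, 0.0, -0.0]
force: [-0.4, 0.4, -0.4]
grip_width: 0.301
finger_force: 0.0
time_s: 21.98
eef_pos: [0.5939, -0.2091, 0.2119]
eef_rot: [0.594, 0.804, 0.001, 0.003]
force: [0.3, 0.1, -0.3]
grip_width: 0.303
finger_force: 0.0
[ 0.28395166  0.06659077 -0.34522309]
(array([[277.52664, 209.86392],
       [314.73373, 194.36096]], dtype=float32), (5.538462162017822, 40.30769729614258)) [array([270.76833366, 211.99122624]), array([276.86882044, 209.61303257]), array([315.07017353, 194.72074295])]
(array([[316.     , 206.99998],
       [329.59998, 234.2    ]], dtype=float32), (30.4105281829834, 5.366563320159912)) [array([315.75102068, 207.98094042]), array([317.54051138, 211.31331155]), array([329.68708054, 233.93252745])]
```

```bash
python3 -m pendant '[[0,0,0,0,0,-0.1,0.5],[0,0,0,0,0,-0.3,0.5],[0,0,0,0.3,0,-0.3,0.5],[0,0,0,0.6,0,-0.3,0.5],[0,0,0,0.9,0,-0.3,0.5]]' 20 | grep -E "eef|time"
python3 -m pendant '[[0,0,-0.059,0,0,0,0.5],[0,0,-0.118,0,0,0,0.5],[0,0,-0.177,0,0,0,0.5],[0,0,-0.236,0,0,0,0.5],[0,0,-0.29,0,0,0,0.5]]'| grep -E "eef|time"
python3 -m pendant '[[0,0,-0.059,0,0,0,0.5],[0,0,-0.118,0,0,0,0.5],[0,0,-0.177,0,0,0,0.5],[0,0,-0.236,0,0,0,0.5],[0,0,-0.29,0,0,0,0.5]]'| grep -E "eef|time"
python3 -m pendant '[[0,0,-0.059,0,0,0,0.5],[0,0,-0.118,0,0,0,0.5],[0,0,-0.177,0,0,0,0.5],[0,0,-0.2,0,0,0,0.5],[0,0,-0.2,0,0,0,0.5]]'| grep -E "eef|time"
python3 -c "
from h import *
plan(W(0,0,.23),157)"
```

```text
time_s: 22.7
eef_pos: [0.5513, -0.0753, 0.2528]
eef_rot: [0.593, 0.805, 0.0, 0.0]
time_s: 23.32
eef_pos: [0.5517, -0.0766, 0.2527]
eef_rot: [0.176, 0.984, -0.0, -0.0]
time_s: 23.95
eef_pos: [0.5517, -0.0768, 0.2527]
eef_rot: [-0.275, 0.961, -0.0, -0.0]
time_s: 24.58
eef_pos: [0.5519, -0.0772, 0.2524]
eef_rot: [-0.556, 0.831, -0.0, -0.0]
turn [ 0.     -0.      0.0029] shift [-0.3512  0.2887  0.1495] now [ 0.5519 -0.0772  0.2524] yaw 157.52 q [ 0.89  0.57 -1.1   1.79  0.56  1.14  2.36] F [ 0.3 -0.2 -0.2] t 24.57
```

```bash
python3 -m pendant '[[0,0,-0.055,0,0,0,0.5],[0,0,-0.11,0,0,0,0.5],[0,0,-0.13,0,0,0,0.5]]'| grep -E "eef|time"
python3 -c "
from h import *
plan(W(0,0,.23),180)"
```

```text
time_s: 24.95
eef_pos: [0.552, -0.0778, 0.2522]
eef_rot: [0.713, -0.701, 0.0, 0.0]
turn [ 0.0001 -0.0001  0.0055] shift [-0.4409  0.1255  0.1479] now [ 0.552  -0.0778  0.2522] yaw -179.01 q [ 0.94  0.63 -1.19  1.78  0.63  1.18  2.71] F [-0.2  0.2  0.8] t 24.95
```

```bash
python3 -m pendant '[[0,0,0,-0.15,0.04,0,0.5],[0,0,0,-0.3,0.085,0,0.5],[0,0,0,-0.44,0.125,0,0.5],[0,0,0,-0.44,0.125,0,0.5],[0,0,0,-0.44,0.125,0,0.5]]'| grep -E "eef|time"
python3 -c "
from h import *
plan(W(0,0,.178),180)"
python3 -m pendant '[[0,0,0,0,0,0.1,0.5],[0,0,0,0,0,0.2,0.5],[0,0,0,0,0,0.2,0.5]]'| grep -E "eef|^force|time"
python3 -c "
from h import *
plan(W(0,0,.178),180)
a=arm.read_camera('side')[130:230,270:370];b=arm.read_camera('top')[150:250,220:320]
cv2.imwrite('pics/x10.png',cv2.resize(np.hstack([a,b]),(800,400),interpolation=2))"
```

```text
time_s: 25.58
eef_pos: [0.5328, -0.0137, 0.2518]
eef_rot: [0.712, -0.702, 0.0, 0.0]
turn [-0.     -0.0003  0.0043] shift [-0.0117  0.0055  0.4921] now [ 0.5328 -0.0137  0.2518] yaw -179.22 q [ 0.86  0.59 -1.21  1.84  0.61  1.15  2.6 ] F [ 0.8 -0.9  0.1] t 25.57
time_s: 25.95
eef_pos: [0.5316, -0.0136, 0.2198]
eef_rot: [0.712, -0.702, -0.001, 0.001]
force: [-0.1, -0.5, 0.2]
turn [0.0011 0.0002 0.0045] shift [-0.0102 -0.0038  0.2788] now [ 0.5316 -0.0136  0.2198] yaw -179.2 q [ 0.83  0.62 -1.17  1.87  0.65  1.1   2.57] F [-0.1 -0.5  0.2] t 25.95
```

View pics/x10.png

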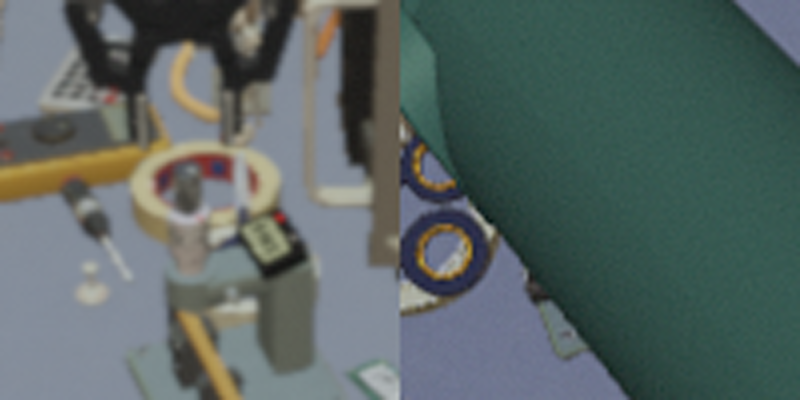

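```bash
python3 -m pendant '[[0,0,0,-0.01,0,0.08,0.5],[0,0,0,-0.01,0,0.16,0.5],[0,0,0,-0.01,0,0.24,0.4],[0,0,0,-0.01,0,0.279,0.35],[0,0,0,-0.01,0,0.279,0.3]]' 20| grep -E "eef|^force|time"
python3 -c "
from h import *
plan(W(0,0,.178),180)"
python3 -m pendant '[[0,0,0,0,0,0,0.25],[0,0,0,0,0,0,0.2],[0,0,0,0,0,0,0.1],[0,0,0,0,0,0,0.0],[0,0,0,0,0,0,0]]' 20
python3 -c "
from h import *
plan(W(0,0,.178),180);print(arm.read_state()['wrist_torque'])"
```

```text
time_s: 26.68
eef_pos: [0.5323, -0.0115, 0.1794]
eef_rot: [0.712, -0.702, -0.0, 0.0]
force: [-1.1, -0.8, 0.1]
turn [0.0003 0.0001 0.0047] shift [0.0036 0.0022 0.0094] now [ 0.5323 -0.0115  0.1794] yaw -179.16 q [ 0.79  0.67 -1.12  1.91  0.7   1.03  2.52] F [-1.1 -0.8  0.1] t 26.68
time_s: 27.3
eef_pos: [0.532, -0.0114, 0.1802]
eef_rot: [0.712, -0.702, -0.0, 0.001]
force: [-5.3, 0.1, 5.1]
grip_width: 0.199
finger_force: 20.5
turn [ 0.0003 -0.0001  0.0046] shift [0.0039 0.0004 0.0148] now [ 0.532  -0.0114  0.1802] yaw -179.17 q [ 0.79  0.66 -1.12  1.9   0.7   1.03  2.52] F [-5.3  0.1  5.1] t 27.3
[-0.01892616  1.12952227  0.04396114]
```

```bash
python3 -m pendant '[[0,0,0,0,0.002,-0.002,0],[0,0,0,0,0.004,-0.004,0],[0,0,0,0,0.004,-0.004,0]]' | grep -E "eef|^force|time"
python3 -c "
from h import *
s=arm.read_state();print(s['force'],s['wrist_torque'],s['qpos'])"
```

```text
time_s: 27.68
eef_pos: [0.5318, -0.0115, 0.1804]
eef_rot: [0.712, -0.702, -0.0, 0.0]
force: [-3.6, 0.4, 1.5]
[-3.57580567  0.42806364  1.5221765 ] [0.11938547 0.76572715 0.00373292] [ 0.79324928  0.66422488 -1.12056074  1.90588942  0.70240824  1.03308444
  2.51980808]
```

```bash
python3 -m pendant '[[0,0,0,0,0.007,-0.001,0],[0,0,0.03,0,0.007,0,0],[0,0,0.08,0,0.007,0.0017,0],[0,0,0.13,0,0.007,0.0033,0],[0,0,0.15,0,0.007,0.004,0]]' | grep -E "eef|^force|time"
python3 -c "
from h import *
s=arm.read_state();print(s['force'],s['wrist_torque'],s['qpos']);print(Ro.from_quat(s['eef_rot']).inv().apply(s['force']))
plan(W(0,0,.178),152)"
```

```text
time_s: 28.3
eef_pos: [0.5313, -0.0115, 0.1797]
eef_rot: [-0.528, 0.85, -0.0, 0.001]
force: [-1.1, 0.2, -2.2]
[-1.10266355  0.24999346 -2.19988691] [0.13955752 0.10410581 0.05147663] [ 0.73504816  0.6004292  -1.01659473  1.91135941  0.61670815  0.98032832
  2.11475447]
[0.26634747 1.10121703 2.19869191]
turn [-0.0003  0.0002  0.0093] shift [ 0.0007 -0.0057  0.0115] now [ 0.5313 -0.0115  0.1797] yaw 153.68 q [ 0.74  0.6  -1.02  1.91  0.62  0.98  2.11] F [-1.1  0.2 -2.2] t 28.3
```

```bash
python3 -m pendant '[[0,0,0.055,0,0,0.006,0],[0,0,0.11,0,0,0.008,0],[0,0,0.165,0,0,0.01,0],[0,0,0.2,0,0,0.011,0],[0,0,0.2,0,0,0.011,0]]' | grep -E "eef|^force|time"
python3 -c "
from h import *
s=arm.read_state();print(s['wrist_torque'],Ro.from_quat(s['eef_rot']).inv().apply(s['force']))
plan(W(0,0,.178),116)"
```

```text
time_s: 28.92
eef_pos: [0.5313, -0.0114, 0.1786]
eef_rot: [-0.241, 0.97, -0.0, 0.001]
force: [-2.0, 0.8, 1.9]
[ 0.21460248  0.39146652 -0.02641233] [ 1.42064041  1.67897197 -1.86929877]
turn [-0.0003  0.0003  0.0106] shift [-0.0022 -0.0059  0.0039] now [ 0.5313 -0.0114  0.1786] yaw 117.91 q [ 0.64  0.53 -0.87  1.92  0.51  0.93  1.58] F [-2.   0.8  1.9] t 28.93
```

```bash
python3 -m pendant '[[0,0,0.055,0.001,0.002,0.0015,0],[0,0,0.11,0.001,0.002,0.003,0],[0,0,0.165,0.001,0.002,0.005,0],[0,0,0.22,0.001,0.002,0.0065,0],[0,0,0.27,0.001,0.002,0.0083,0]]' | grep -E "eef|^force|time"
python3 -c "
from h import *
s=arm.read_state();print(s['wrist_torque'],Ro.from_quat(s['eef_rot']).inv().apply(s['force']))
plan(W(0,0,.178),67)"
```

```text
time_s: 29.55
eef_pos: [0.5312, -0.0112, 0.1773]
eef_rot: [0.181, 0.983, 0.0, 0.001]
force: [-0.2, 0.8, 1.3]
[0.136599   0.29922562 0.05240769] [ 0.44874942  0.71531884 -1.3236639 ]
turn [0.0002 0.0004 0.0116] shift [-0.007  -0.0034 -0.0049] now [ 0.5312 -0.0112  0.1773] yaw 69.1 q [ 0.5   0.46 -0.68  1.93  0.37  0.88  0.84] F [-0.2  0.8  1.3] t 29.55
```

```bash
python3 -m pendant '[[0,0,0.055,0.001,0.002,0.0018,0],[0,0,0.11,0.001,0.002,0.0037,0],[0,0,0.165,0.001,0.002,0.0055,0],[0,0,0.22,0.001,0.002,0.0073,0],[0,0,0.27,0.001,0.002,0.009,0]]' | grep -E "eef|^force|time"
python3 -c "
from h import *
s=arm.read_state();print(s['wrist_torque'],Ro.from_quat(s['eef_rot']).inv().apply(s['force']))
plan(W(0,0,.178),17)"
python3 -m pendant '[[0,0,0.055,0.001,0.001,0.0018,0],[0,0,0.11,0.001,0.001,0.0037,0],[0,0,0.165,0.001,0.001,0.0055,0],[0,0,0.2,0.001,0.001,0.0067,0]]' | grep -E "eef|^force|time"
python3 -c "
from h import *
s=arm.read_state();print(s['wrist_torque'],Ro.from_quat(s['eef_rot']).inv().apply(s['force']))
plan(W(0,0,.178),-19)"
```

```text
time_s: 30.18
eef_pos: [0.5313, -0.0109, 0.1759]
eef_rot: [0.57, 0.822, 0.0, 0.001]
force: [-1.3, 1.4, 1.2]
[0.12185753 0.21837929 0.00282037] [ 1.7537501  -0.77976287 -1.24895853]
turn [0.0004 0.0002 0.0194] shift [-0.0083  0.0021 -0.0141] now [ 0.5313 -0.0109  0.1759] yaw 20.5 q [ 0.35  0.42 -0.48  1.94  0.26  0.84  0.09] F [-1.3  1.4  1.2] t 30.18
time_s: 30.68
eef_pos: [0.5314, -0.0108, 0.1749]
eef_rot: [0.796, 0.606, 0.0, 0.001]
force: [-0.7, 0.2, 1.2]
[0.07577877 0.14688592 0.02464892] [-0.05005323 -0.74596646 -1.24368895]
turn [ 0.0005 -0.      0.0199] shift [-0.0066  0.0057 -0.0209] now [ 0.5314 -0.0108  0.1749] yaw -15.43 q [ 0.24  0.4  -0.34  1.94  0.18  0.83 -0.47] F [-0.7  0.2  1.2] t 30.68
```

```bash
cat > r.py <<'E'
from h import *
s=arm.read_state();print("Tz",round(s['wrist_torque'][2],3),"F",Ro.from_quat(s['eef_rot']).inv().apply(s['force']).round(2),"z",round(s["eef_pos"][2],4),"yaw",np.degrees(np.arctan2(*Ro.from_quat(s['eef_rot']).as_matrix()[[1,0],1])).round(1),"q7",round(s["qpos"][6],2))
E
python3 -m pendant '[[0,0,0.05,0,0,0.0017,0],[0,0,0.1,0,0,0.0033,0],[0,0,0.1,0,0,0.0033,0]]' >/dev/null; python3 r.py
python3 -m pendant '[[0,0,0.05,0,0,0.0017,0],[0,0,0.1,0,0,0.0033,0],[0,0,0.1,0,0,0.0033,0]]' >/dev/null; python3 r.py
```

```text
Tz -0.102 F [ 0.47  0.37 -0.72] z 0.1744 yaw -33.2 q7 -0.75
Tz -0.08 F [ 1.14  1.41 -1.46] z 0.1739 yaw -51.1 q7 -1.03
```

```bash
python3 -m pendant '[[0,0,0.04,0,0,0.0013,0],[0,0,0.08,0,0,0.0027,0]]' >/dev/null; python3 r.py
python3 -m pendant '[[0,0,0.04,0,0,0.0013,0],[0,0,0.08,0,0,0.0027,0]]' >/dev/null; python3 r.py
```

```text
Tz 0.058 F [ 2.28 -0.11 -1.17] z 0.1735 yaw -65.7 q7 -1.26
Tz 0.054 F [ 1.15  0.77 -1.49] z 0.1732 yaw -80.1 q7 -1.49
```

```bash
python3 -m pendant '[[0,0,0.04,0,0,0.0013,0],[0,0,0.08,0,0,0.0027,0]]' >/dev/null; python3 r.py
python3 -m pendant '[[0,0,0.04,0,0,0.0013,0],[0,0,0.08,0,0,0.0027,0]]' >/dev/null; python3 r.py
```

```text
Tz 0.052 F [ 1.06 -0.13 -2.76] z 0.1728 yaw -94.5 q7 -1.71
Tz 0.046 F [ 1.54  0.59 -3.19] z 0.1726 yaw -108.8 q7 -1.94
```

```bash
python3 -m pendant '[[0,0,0.04,0,0,0.0013,0],[0,0,0.08,0,0,0.0022,0]]' >/dev/null; python3 r.py
```

```text
Tz 0.074 F [ 0.8  -0.3  -5.42] z 0.1725 yaw -123.2 q7 -2.17
```

```bash
python3 -m pendant '[[0,0,0.0,0,0,-0.003,0],[0,0,0.025,0,0,-0.004,0],[0,0,0.06,0,0,-0.004,0]]' >/dev/null; python3 r.py
```

```text
Tz 0.104 F [ 1.49 -1.34 -2.67] z 0.1726 yaw -134.0 q7 -2.34
```

```bash
python3 -m pendant '[[0,0,0,0,0,-0.002,0],[0,0,0,0,0,-0.002,0.2],[0,0,0,0,0,-0.002,0.3],[0,0,0,0,0,-0.002,0.5],[0,0,0,0,0,-0.002,0.5]]' | grep -E "^force|grip|finger"; python3 r.py
python3 -m pendant '[[0,0,0,0,0,-0.1,0.5],[0,0,0,0,0,-0.3,0.5],[0,0,0,0,0,-0.5,0.5],[0,0,0,0,0,-0.6,0.5],[0,0,0,0,0,-0.6,0.5]]' | grep -E "eef"
python3 -c "
from h import *
plan([.45,-.25,.26],-134)"
```

```text
force: [-0.6, -0.0, 0.5]
grip_width: 0.501
finger_force: 0.0
Tz 0.038 F [-0.37  0.42 -0.54] z 0.1724 yaw -134.1 q7 -2.34
eef_pos: [0.5312, -0.0108, 0.2638]
eef_rot: [0.927, -0.376, 0.001, -0.001]
turn [-0.0006 -0.0005 -0.0009] shift [0.7229 1.521  0.024 ] now [ 0.5312 -0.0108  0.2638] yaw -134.17 q [-0.13  0.25  0.11  1.89 -0.03  1.   -2.35] F [ 0.8 -1.  -0.6] t 34.3
```

```bash
python3 -m pendant '[[0,0,0,0.18,0.38,0,0.5],[0,0,0,0.36,0.76,0,0.5],[0,0,0,0.36,0.76,0,0.5],[0,0,0,0.36,0.76,0,0.5]]' | grep -E "eef"
python3 -m pendant '[[0,0,0,0.18,0.38,0,0.5],[0,0,0,0.36,0.76,0,0.5],[0,0,0,0.36,0.76,0,0.5],[0,0,0,0.36,0.76,0,0.5]]' | grep -E "eef"
python3 - <<'E'
from h import *
t=np.mean([arm.read_camera("top").astype(float) for _ in range(4)],0).astype(np.uint8);s=arm.read_camera("side")
cv2.imwrite("pics/t11.png",t);cv2.imwrite("pics/s11.png",s)
print(brass("top",t,(262,170,330,225)),brass("side",s,(300,190,350,260)))
a=cv2.resize(t[185:215,250:285],(560,480),interpolation=2);b=cv2.resize(s[160:240,295:335],(240,480),interpolation=2)
cv2.imwrite("pics/x11.png",cv2.convertScaleAbs(np.hstack([a,b]),alpha=1.6))
E
```

```text
eef_pos: [0.4896, -0.1298, 0.2618]
eef_rot: [0.927, -0.376, -0.001, -0.0]
eef_pos: [0.45, -0.2479, 0.262]
eef_rot: [0.927, -0.375, -0.001, -0.0]
(array([[277.52664, 209.86392],
       [314.73373, 194.36096]], dtype=float32), (5.538462162017822, 40.30769729614258)) (array([[315.29617, 207.29297],
       [329.89493, 234.05731]], dtype=float32), (30.486919403076172, 5.347182273864746))
```

View pics/x11.png

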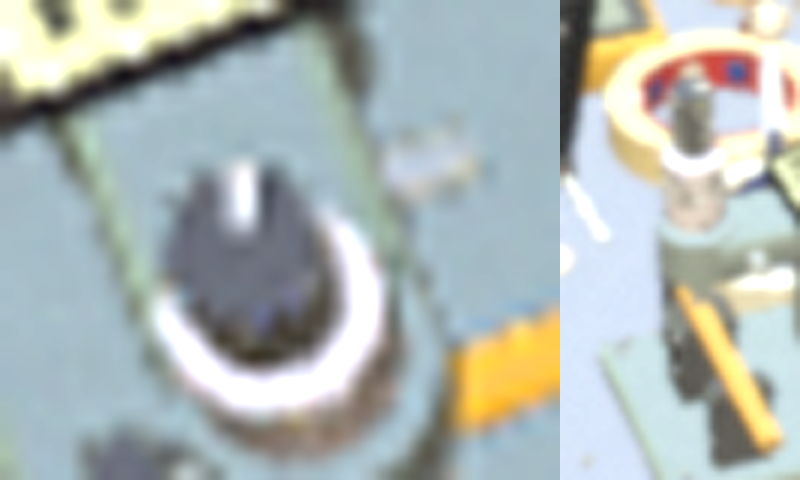

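```bash
python3 -c "
from cell import arm
print(arm.job_done())"
```

```text
the job is handed in; nothing more can be done
None
```

I handed the job in at about 35 s. The brass shaft lies in both V rests against the end stop, clamped by the ratchet, which I estimate slipped about 35° from the wrist forces; the red zero line was hidden behind the cap, so the camera could not confirm it.

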